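Click the work lamp up to its striped setting

ROBOT

A 6-joint arm with a two-finger parallel gripper is mounted at the origin on the work surface. World frame = base frame: x ahead of the robot, y to its left, z up, the work surface at z = 0. Lengths are in mm, angles in degrees, forces in N, time in s.
With the tool pointing down it reaches from about 300 to 850 mm from the base axis. Payload 4.2 kg.
Tool frame: the origin (TCP) lies at the very end of the fingers, on their centre line; the grasp point (between the pads) lies 19 mm behind it; z points along the fingers, y is the direction in which the jaws open and shut (so a half turn about z gives the same grasp; the last joint's range is limited). The gripper opens to 91 mm and grips with 3 to 60 N. Pads are 32 mm wide; open, the fingers measure 118 mm over their backs; the gripper's body (76 mm by 178 mm) begins 60 mm behind the grasp point.
Start: joints at [76.146, 18.312, 89.639, -0, 72.044, -1.146], TCP at [126.493, 560.932, 191.276] pointing down, gripper open.
Joint ranges: [-177.97, 177.97], [-48.28, 115.42], [12.27, 149.76], [-77.06, 257.06], [2.81, 150.46], [-146.56, 146.56]. Speed limits (degrees/s): [147.25, 147.25, 180, 180, 180, 180].

INTERFACE

Orientations are given as [roll, pitch, yaw] about the fixed x, y, z axes, in that order (R = Rz(yaw) Ry(pitch) Rx(roll)).
In Python, from workcell import env gives the robot as it stands. The module is installed in compiled form; this text tells all that it offers.
- The arm moves only by the tool arm_command, never from a script. Its argument "targets" is a list of rows, each a list of 5 numbers: the closure, from 0 (fully open) to 1 (shut), then the shift along the tool's x, y, z each as a share of 50 cm, from -1 to 1, then the turn about the tool's z as a share of pi/4 rad, from -1 to 1. A call has 1 to 8 rows; each row is the pose to reach, as a shift and turn from the pose measured when the call began, along the tool's axes at that moment; what a row does not reach only later rows make up. A row lasts 1/12 s, in which the tool goes at most 41.7 mm and 7.16 degrees, less where a joint would pass 70% of its speed; a pose out of reach is approached as far as the arm can. A call with a number of a shift or a turn outside -1 to 1 is refused whole. A call with a gripper value outside its range is refused whole. The fingers move at their own pace and stop on an object; "squeeze" is the grip in N (left out, the last holds). Time passes only in rows, so rows that repeat a pose let the fingers close. It gives the time, the measured TCP pose, the force and the opening at its end, in the units of the state.
- env.state(): the state, without advancing time (a new reading comes with each control period).
- env.grab_frame(name): name is "side" or "top"; returns the picture (384x512x3 uint8, red, green, blue); there is no depth.
- env.camera_params(name): a dict with "camera_matrix" (3x3 intrinsics, pixels), "R" (3x3) and "t" (3): a world point X has camera coordinates R X + t. Camera axes: x right, y down, z forward; pixel columns grow to the right and rows downward; lengths in mm; the calibration is good to about 2 mm. A picture is of the moment at which its call begins. camera_params takes no time and is no camera call.
- env.job_done(): hands the job in, once; it reports no verdict.
The state is a dict: "time_s": time; "qpos": joint angles; "qvel": joint speeds; "effort": joint torques, N m; "ee_pos": TCP position; "ee_rot": TCP orientation; "force": force on the tool from outside, world axes, zero at the start; "torque": the same for the moment, N m; "gripper_width": finger opening in mm.
Only numpy, scipy, OpenCV 4.12 (cv2) and the standard library are available. Lean on these libraries where they do the work, as an engineer would, in place of code of your own. Each camera call takes 0.05 s, during which the arm holds its last target.

TASK

The white work lamp is set too dim for pencil assembly. Lay a fingertip on top of the knurled thumbwheel in its base and, pressing gently, stroke the wheel away from you (towards the big dots) click by click until its orange stripe clicks into line with the index marks; do not run on past that setting. Then take the finger away, and leave the pencil parts, the brass box and the ramekin on the turntable as they are.

Things in the scene. Friction and masses are not known exactly. Their poses are not given: they have to be found in the camera images.
- lamp: White LED work lamp that does not shift. Base 120 mm (its x) by 250 mm (its y), top face 50 mm above the table; origin at the centre of its underside. Its x axis points away from the user: the way the wheel's top must be stroked to brighten. Five black dots on the panel, 32 mm to the +y side of the wheel, grow that same way. The thumbwheel is near the -y end, the post near the +y end.
- wheel_top (a point): Highest point of the knurled thumbwheel, midway across its width, 60 mm above the table when not pressed (fixed to the lamp: it does not turn or sink with the wheel). Two grey guards, 58 mm long in x and 8 mm wide, flank the wheel, their inner faces 11 mm from its mid-plane, their tops 4 mm below this point; a white index line on each marks the middle.
- wheel_axle (a point): Centre of the thumbwheel: an upright black ribbed disc of 28 mm radius, 20 mm wide, axle level along the lamp's y, its upper part out of the slot. The axle is sprung: pressed from above it gives way 2 mm, starting near 3 N and bottoming near 8 N (this point does not sink). From click to click is 18 mm of rim travel and takes a drag of about 2 N at the rim.
- wheel (a joint): Thumbwheel angle in rad, growing as its top moves along the lamp's +x (brighter). Seven spring-notched settings: 0, 0.628, 1.257, 1.885, 2.513, 3.142, 3.770; past halfway it snaps on into the next. At each setting a white tick on the rim stands between the index lines, at 1.885 the wider orange stripe. At the start it is one or two clicks short of the stripe.
- post_top (a point): Elbow of the lamp, 400 mm up: top of a slanted 14 mm post that rises from the panel at x +35, y +90 mm of the lamp's frame to x +100, y +105 mm. From here a light bar 36 mm wide and 14 mm thick runs 250 mm along the lamp's +y. Keep clear of both.
- trinket_box: Shut brass trinket box with a latch, 52 x 72 x 40 mm, standing on the turntable; origin at the centre of its underside. To be left alone.
- barrel: Teal pencil barrel, 84 mm long, 11 mm diameter, lying along its own x on the turntable; origin under its middle, on the turntable. To be left alone.
- front_end: Pencil front end: black rubber grip 36 mm long, 12 mm diameter, with the silver clutch tube (8 mm) standing 24 mm out of its +x end, lying along its own x on the turntable; origin under the middle of the grip. To be left alone.
- ramekin: White porcelain ramekin with a chipped rim, 76 mm diameter, 42 mm high, empty, on the turntable; origin at the centre of its underside. To be left alone.
- susan: Fixed foot of the wooden lazy susan; origin on the table under its centre. Its round top, 280 mm in diameter and 33 mm above the table, turns freely if pushed, and carries the four things above. To be left alone.

How it is judged:
By the outcome, as a careful person would: the job done as asked, in the order asked, and still so for the second after the job is handed in, with the robot touching nothing.
It also fails if it takes over 48 s, if anything falls off the work surface, if the arm or the gripper's body presses on something with over 40 N, if the wrist force passes 120 N, or if a joint passes its speed limit or range.

## Working session

There is one attempt and no reset: what is moved stays moved. The work goes in short steps, Python scripts to look and compute and a tool call to move; the robot and the scene stay as the last step left them, time stands still between calls to the robot, and variables do not carry over. Pictures are saved under pics/ and viewed, and the job is handed in when it is done.

Besides the shell and the picture viewer there is one more tool, called in YAML: its name, and indented under it one key for each argument. arm_command: Moves the arm, as the interface text tells. Shift numbers are shares of 50 cm and turn numbers shares of pi/4 rad, none past 1 either way. Its arguments: {"type":"object","properties":{"targets":{"type":"array"},"squeeze":{"type":"number"}},"required":["targets"]}

```bash
mkdir -p pics
python3 - <<'E'
from workcell import env
import cv2
s=env.state()
print({k:s[k] for k in ('time_s','ee_pos','ee_rot','force','gripper_width')})
for n in('side','top'):
    im=env.grab_frame(n); cv2.imwrite(f'pics/{n}0.png',cv2.resize(im[:,:,::-1],(800,600),interpolation=cv2.INTER_CUBIC)); cv2.imwrite(f'{n}0raw.png',im[:,:,::-1])
    p=env.camera_params(n); print(n,p)
E
```

```text
{'time_s': 0.0, 'ee_pos': array([126.37024978, 560.37771831, 190.42195001]), 'ee_rot': array([-1.79899877e+02, -1.65874314e-03,  1.67289050e+02]), 'force': array([-0.4764671 , -0.46193958,  0.43989093]), 'gripper_width': 91.31027648187977}
side {'camera_matrix': array([[387.80950033,   0.        , 249.46392547],
       [  0.        , 387.80950033, 191.08722175],
       [  0.        ,   0.        ,   1.        ]]), 'R': array([[ 0.74558365, -0.6664018 , -0.00369725],
       [-0.44597011, -0.49482235, -0.74582941],
       [ 0.49519257,  0.55772707, -0.66612673]]), 't': array([-440.80316686,  408.69261855,  884.77687768])}
top {'camera_matrix': array([[499.03779908,   0.        , 258.96099392],
       [  0.        , 499.03779908, 200.44098988],
       [  0.        ,   0.        ,   1.        ]]), 'R': array([[ 1.40173646e-02, -9.99900501e-01,  1.58173932e-03],
       [-9.95531636e-01, -1.41038193e-02, -9.33694002e-02],
       [ 9.33824186e-02, -2.65878609e-04, -9.95630279e-01]]), 't': array([ -42.65334969,  543.43441813, 1452.51024102])}
```

View pics/side0.png

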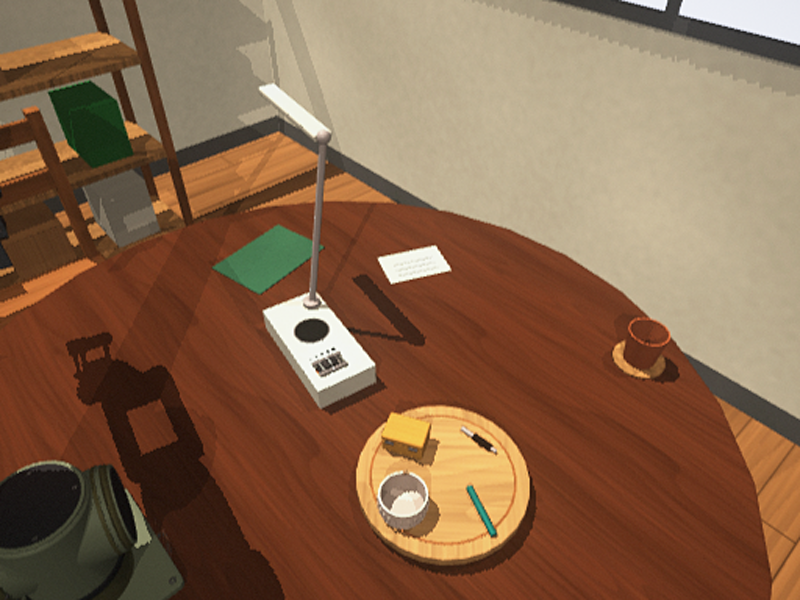

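View pics/top0.png

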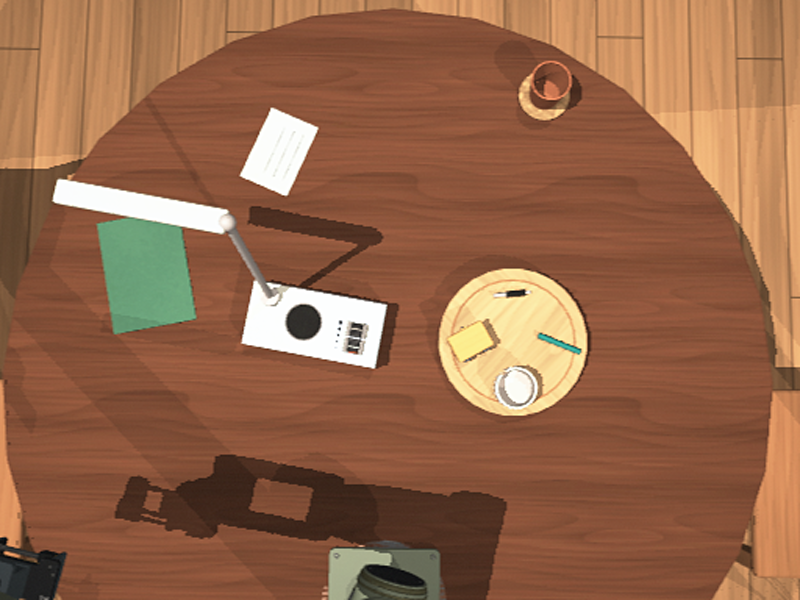

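The side view shows the lamp base with its wheel near (328,362). In the top view (800 scale) the base corners are about (252,281), (391,304), (377,368) and (242,344), with the wheel near (355,338). Next I'll enlarge both.

Run:
```python
import cv2
a=cv2.imread('top0raw.png')[172:244,148:258]; b=cv2.imread('side0raw.png')[182:266,162:247]
cv2.imwrite('pics/topc.png',cv2.resize(a,None,fx=7,fy=7,interpolation=cv2.INTER_CUBIC))
cv2.imwrite('pics/sidec.png',cv2.resize(b,None,fx=7,fy=7,interpolation=cv2.INTER_CUBIC))
```

```text
(no output)
```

View pics/topc.png

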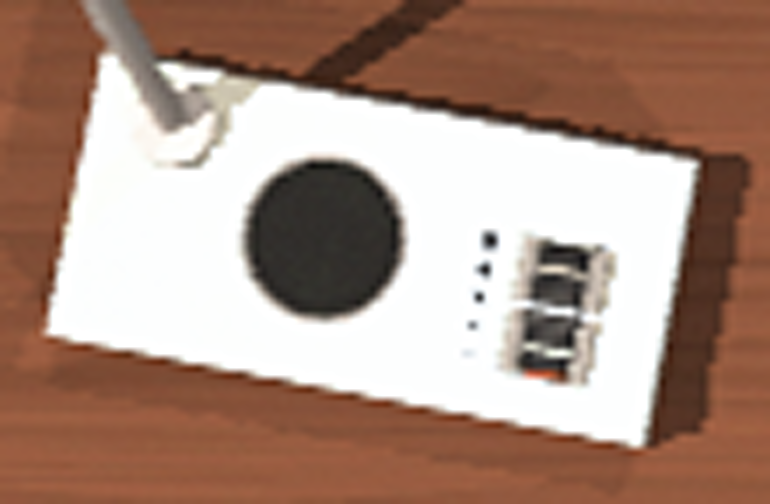

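View pics/sidec.png

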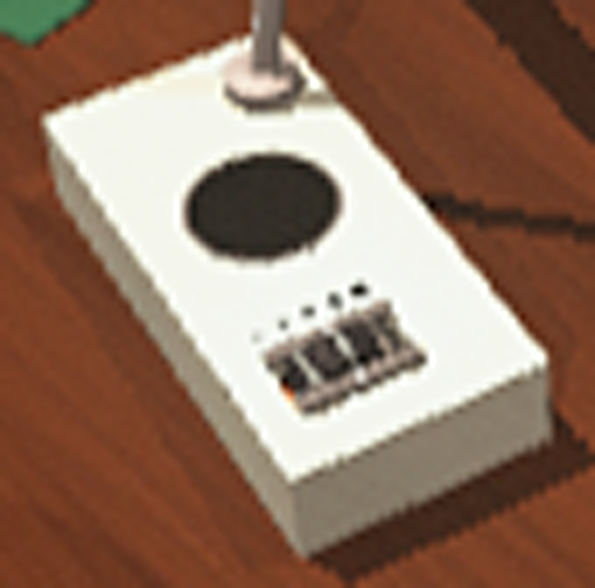

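```bash
cat > h.py <<'E'
import numpy as np
from workcell import env
def ray(n,uv,z):
    p=env.camera_params(n);K,R,t=p['camera_matrix'],p['R'],p['t']
    d=R.T@np.linalg.solve(K,[*uv,1]);c=-R.T@t
    return c+d*(z-c[2])/d[2]
def crop(o,uv,f=7): return [(uv[0]+.5)/f-.5+o[0],(uv[1]+.5)/f-.5+o[1]]
E
python3 - <<'E'
from h import *
T=[ray('top',crop((148,172),u),50) for u in [(102,55),(699,157),(643,448),(45,335)]]
S=[ray('side',crop((162,182),u),50) for u in [(43,120),(548,358),(292,482)]]
print(np.round(T,1));print(np.round(S,1))
c=np.mean(T,0)
ly=(T[0]+T[3]-T[1]-T[2]); a=np.degrees(np.arctan2(ly[1],ly[0]))-90
lx=(T[0]+T[1]-T[2]-T[3]); print('yaw',a,np.degrees(np.arctan2(lx[1],lx[0])),'c',c, np.linalg.norm(lx)/2,np.linalg.norm(ly)/2)
# yaw via side
print('side yaw',np.degrees(np.arctan2(*(S[0]-S[2])[[1,0]]))-90, np.linalg.norm(S[0]-S[2]), np.linalg.norm(S[1]-S[2]))
print('sidecenter',(S[0]+S[1])/2)
wt=ray('top',crop((148,172),(558,310)),59.5);
ws=ray('side',crop((162,182),(345,352)),59.5);print('wheel',wt,ws)
th=np.radians(a);R=np.array([[np.cos(th),np.sin(th)],[-np.sin(th),np.cos(th)]])
print('in lamp',R@(wt-c)[:2],R@(ws-c)[:2])
E
```

```text
[[599.4 248.8  50. ]
 [560.1  -1.1  50. ]
 [438.8  20.1  50. ]
 [482.  268.7  50. ]]
[[480.7 268.1  50. ]
 [557.1   3.5  50. ]
 [438.2  21.5  50. ]]
yaw -9.39889344537167 -9.760879300439717 c [520.06903185 134.13011181  50.        ] 121.0291910150018 252.66579378060342
side yaw -9.798517426084345 250.15270039368556 120.27879988406008
sidecenter [518.91394788 135.7826239   50.        ]
wheel [494.83618822  55.74931219  59.5       ] [491.55522624  55.39421062  59.5       ]
in lamp [-12.0939746  -81.44925982] [-15.27290016 -82.33539802]
```

The stripe is 26.6 mm behind the index (predicted about 62 px, and seen about 65 px), and a tick sits at the index, so the wheel is two clicks short. wheel_top is about (493, 55.5) and the lamp yaw about -9.6°. The tool's x is already nearly along -lamp x. I'll close the jaws and start across.

arm_command:
  targets:
    - [1, -0.24, -0.21, 0, -0.069]
    - [1, -0.477, -0.425, 0, -0.069]
    - [1, -0.477, -0.425, 0, -0.069]
    - [1, -0.477, -0.425, 0, -0.069]
    - [1, -0.477, -0.425, 0, -0.069]
    - [1, -0.477, -0.425, 0, -0.069]
    - [1, -0.477, -0.425, 0, -0.069]
    - [1, -0.477, -0.425, 0, -0.069]
  squeeze: 10

```text
time_s: 0.77
ee_pos: [313.2, 297.6, 190.6]
ee_rot: [-179.8, 0.0, 170.3]
force: [0.0, 0.6, -0.1]
gripper_width: 40.6
```

arm_command:
  targets:
    - [1, -0.42, -0.416, 0.0, 0]
    - [1, -0.42, -0.416, 0.0, 0]
    - [1, -0.42, -0.416, 0.0, 0]
    - [1, -0.42, -0.416, 0.0, 0]
    - [1, -0.42, -0.416, 0.0, 0]
    - [1, -0.42, -0.416, 0.1, 0]
    - [1, -0.42, -0.416, 0.18, 0]
    - [1, -0.42, -0.416, 0.18, 0]

```text
time_s: 1.43
ee_pos: [485.1, 57.7, 104.8]
ee_rot: [-179.9, 0.2, 170.2]
force: [1.0, 0.3, -0.5]
gripper_width: 0.6
```

arm_command:
  targets:
    - [1, 0, 0, 0, 0]
    - [1, 0, 0, 0, 0]

```text
time_s: 1.6
ee_pos: [484.0, 56.6, 102.9]
ee_rot: [-179.8, -0.1, 170.1]
force: [-1.0, 0.2, -0.4]
gripper_width: 0.9
```

Run:
```python
from h import *
import cv2
s=env.state();print(s['time_s'],s['ee_pos'],s['ee_rot'],s['force'],s['gripper_width'])
im=env.grab_frame('side')[:,:,::-1]; cv2.imwrite('pics/s1.png',cv2.resize(im,(800,600),interpolation=cv2.INTER_CUBIC))
cv2.imwrite('pics/s1c.png',cv2.resize(im[162:246,162:267],None,fx=7,fy=7,interpolation=cv2.INTER_CUBIC))
```

```text
1.6 [483.99916877  56.5819646  102.91862014] [-1.79815849e+02 -1.00786956e-01  1.70075936e+02] [-1.02103891  0.18638728 -0.43938537] 0.9184637300358084
```

View pics/s1.png

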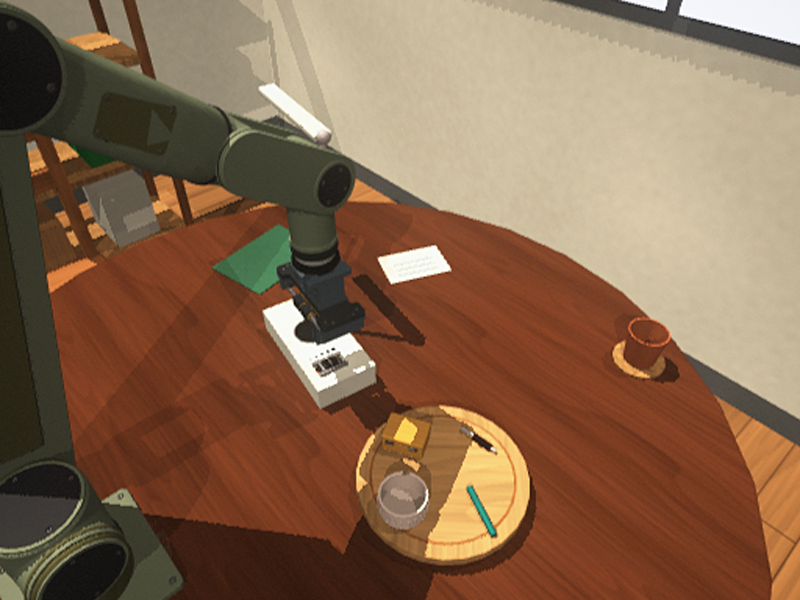

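View pics/s1c.png

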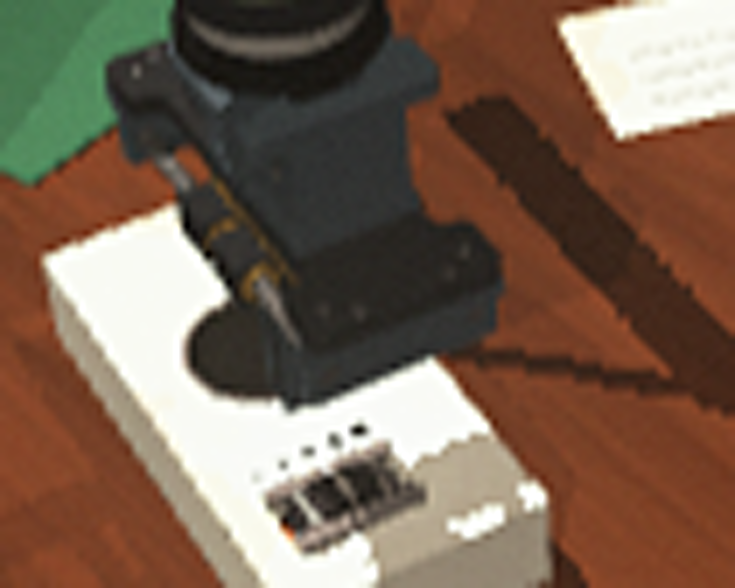

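Run:
```python
from h import *
p=env.camera_params('side')
for X in ([484,56.6,103],[484,56.6,182],[493,55.5,60]):
    c=p['camera_matrix']@(p['R']@np.array(X)+p['t']); c=c[:2]/c[2]; print(X,c,c*1.5625,(c-[162,162])*7)
```

```text
[484, 56.6, 103] [207.36653457 222.47689299] [324.01021026 347.6201453 ] [317.56574197 423.33825093]
[484, 56.6, 182] [205.11620033 201.99134084] [320.49406302 315.61147006] [301.81340232 279.93938589]
[493, 55.5, 60] [211.22033085 231.47068522] [330.03176695 361.67294566] [344.54231594 486.29479655]
```

The gripper is closed and hovering above the wheel. The body's -y end hides the fingers, and the projected TCP is consistent with that. The wheel is unchanged, with orange still at its near end. Now I'll lower it.

arm_command:
  targets:
    - [1, 0, 0, 0.04, 0]
    - [1, 0, 0, 0.07, 0]
    - [1, 0, 0, 0.07, 0]
    - [1, 0, 0, 0.07, 0]

```text
time_s: 1.98
ee_pos: [484.9, 58.6, 70.7]
ee_rot: [-179.9, 0.1, 170.2]
force: [0.1, -0.1, 0.3]
gripper_width: 0.6
```

Run:
```python
from h import *
for i in range(4):
    s=env.state();print(s['time_s'],np.round(s['ee_pos'],2),np.round(s['ee_rot'],2),np.round(s['force'],2))
```

```text
1.9833 [484.9   58.62  70.69] [-1.7991e+02  1.5000e-01  1.7025e+02] [ 0.06 -0.13  0.32]
1.9833 [484.9   58.62  70.69] [-1.7991e+02  1.5000e-01  1.7025e+02] [ 0.06 -0.13  0.32]
1.9833 [484.9   58.62  70.69] [-1.7991e+02  1.5000e-01  1.7025e+02] [ 0.06 -0.13  0.32]
1.9833 [484.9   58.62  70.69] [-1.7991e+02  1.5000e-01  1.7025e+02] [ 0.06 -0.13  0.32]
```

arm_command:
  targets:
    - [1, 0, -0.002, 0.012, 0]
    - [1, 0, -0.002, 0.016, 0]
    - [1, 0, -0.002, 0.016, 0]
    - [1, 0, -0.002, 0.016, 0]

```text
time_s: 2.32
ee_pos: [485.0, 57.8, 63.2]
ee_rot: [-179.9, 0.2, 170.3]
force: [0.1, 0.1, -0.2]
gripper_width: 0.7
```

arm_command:
  targets:
    - [1, 0, 0, 0, 0]

```text
time_s: 2.4
ee_pos: [485.2, 57.8, 63.5]
ee_rot: [-179.9, 0.2, 170.3]
force: [0.4, 0.6, -0.1]
gripper_width: 0.6
```

arm_command:
  targets:
    - [1, 0, 0, 0.004, 0]
    - [1, 0, 0, 0.006, 0]
    - [1, 0, 0, 0.006, 0]
    - [1, 0, 0, 0.006, 0]

```text
time_s: 2.73
ee_pos: [485.1, 57.8, 60.4]
ee_rot: [-179.9, 0.2, 170.3]
force: [0.2, -0.2, 0.1]
gripper_width: 0.5
```

arm_command:
  targets:
    - [1, 0, 0, 0.002, 0]
    - [1, 0, 0, 0.002, 0]
    - [1, 0, 0, 0.002, 0]

```text
time_s: 2.98
ee_pos: [485.0, 57.8, 59.3]
ee_rot: [-179.9, 0.2, 170.3]
force: [1.0, 0.6, -0.1]
gripper_width: 0.7
```

arm_command:
  targets:
    - [1, 0, 0, 0.002, 0]
    - [1, 0, 0, 0.002, 0]
    - [1, 0, 0, 0.002, 0]

```text
time_s: 3.23
ee_pos: [485.0, 57.8, 58.3]
ee_rot: [-179.9, 0.2, 170.3]
force: [-0.5, -0.2, -0.6]
gripper_width: 0.6
```

Run:
```python
from h import *
import cv2
im=env.grab_frame('side')[:,:,::-1]
cv2.imwrite('pics/s2c.png',cv2.resize(im[182:266,162:267],None,fx=7,fy=7,interpolation=cv2.INTER_CUBIC))
im=env.grab_frame('top')[:,:,::-1]
cv2.imwrite('pics/t2c.png',cv2.resize(im[172:257,148:258],None,fx=7,fy=7,interpolation=cv2.INTER_CUBIC))
```

```text
(no output)
```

View pics/s2c.png

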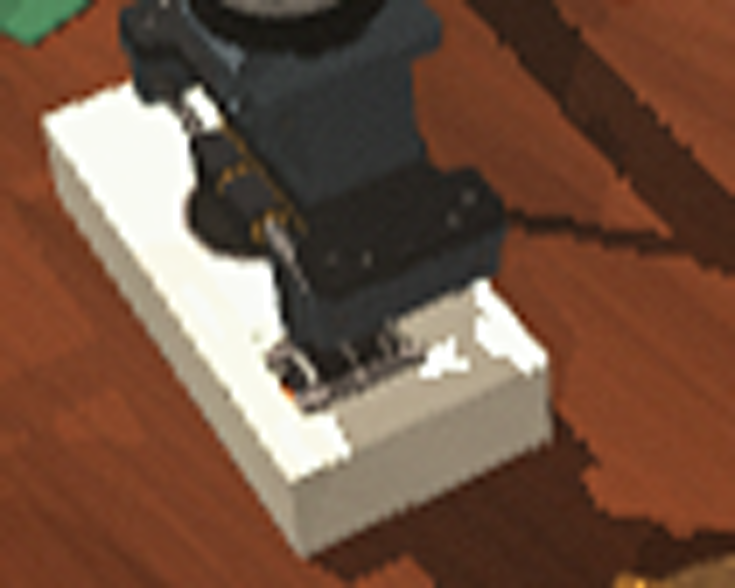

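View pics/t2c.png

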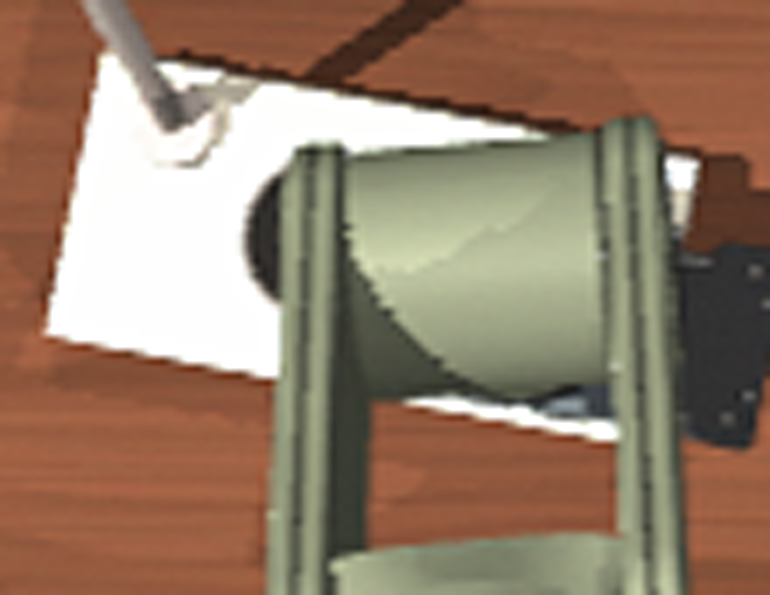

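The side crop shows the fingertip over the middle of the wheel, around (350,360), with the guards clear on both sides. The top view is blocked by the arm. I'll continue down in small steps.

arm_command:
  targets:
    - [1, 0, 0, 0.0015, 0]
    - [1, 0, 0, 0.0015, 0]
    - [1, 0, 0, 0.0015, 0]

```text
time_s: 3.58
ee_pos: [485.0, 57.8, 57.6]
ee_rot: [-179.9, 0.2, 170.3]
force: [-0.2, 0.4, -0.5]
gripper_width: 0.7
```

arm_command:
  targets:
    - [1, 0, 0, 0.0015, 0]
    - [1, 0, 0, 0.0015, 0]
    - [1, 0, 0, 0.0015, 0]

```text
time_s: 3.83
ee_pos: [485.0, 57.8, 56.8]
ee_rot: [-179.9, 0.2, 170.3]
force: [-0.7, -0.4, -1.1]
gripper_width: 0.4
```

arm_command:
  targets:
    - [1, 0, 0, 0.001, 0]
    - [1, 0, 0, 0.001, 0]
    - [1, 0, 0, 0.001, 0]

```text
time_s: 4.08
ee_pos: [485.0, 57.8, 56.2]
ee_rot: [-179.9, 0.2, 170.3]
force: [0.1, 0.4, 0.4]
gripper_width: 0.4
```

arm_command:
  targets:
    - [1, 0, 0, 0.001, 0]
    - [1, 0, 0, 0.001, 0]
    - [1, 0, 0, 0.001, 0]

```text
time_s: 4.33
ee_pos: [485.0, 57.7, 55.7]
ee_rot: [-179.9, 0.2, 170.3]
force: [-0.4, -0.2, 0.1]
gripper_width: 0.4
```

Still no force, so I'll overlay the modelled fingertip and guards on a side picture before going on.

```bash
cat >> h.py <<'E'
def proj(n,X):
    p=env.camera_params(n); c=(np.atleast_2d(X)@p['R'].T+p['t'])@p['camera_matrix'].T
    return c[:,:2]/c[:,2:]
E
python3 - <<'E'
from h import *
import cv2
s=env.state(); pos=s['ee_pos']; print(pos)
im=np.ascontiguousarray(env.grab_frame('side')[:,:,::-1]); cv2.imwrite('s3raw.png',im)
o=np.array([190,200]); f=16
c=cv2.resize(im[200:236,190:236],None,fx=f,fy=f,interpolation=cv2.INTER_CUBIC)
cv2.imwrite('pics/s3a.png',c)
th=np.radians(-9.6); e=np.array([np.cos(th),np.sin(th),0]); y=np.array([-e[1],e[0],0])
def poly(P,col):
    q=((proj('side',P)-o+.5)*f-.5).astype(int); cv2.polylines(c,[q.reshape(-1,1,2)],True,col,1)
def rect(ctr,hx,hy): return [ctr+a*hx*e+b*hy*y for a,b in((1,1),(1,-1),(-1,-1),(-1,1))]
poly(rect(pos,16,13.5),(0,255,0)); 
w=np.array([493.2,55.6,0])
for sgn in(1,-1): poly(rect(w+sgn*15*y+[0,0,56],29,4),(255,0,0))
ang=np.linspace(-1,1,21); ax=w+[0,0,32]
for b in(-10,10): poly([ax+28*np.sin(a)*e+28*np.cos(a)*np.array([0,0,1])+b*y for a in ang],(0,0,255))
cv2.imwrite('pics/s3b.png',c)
E
```

```text
[484.95678771  57.73195248  55.70257071]
```

View pics/s3a.png

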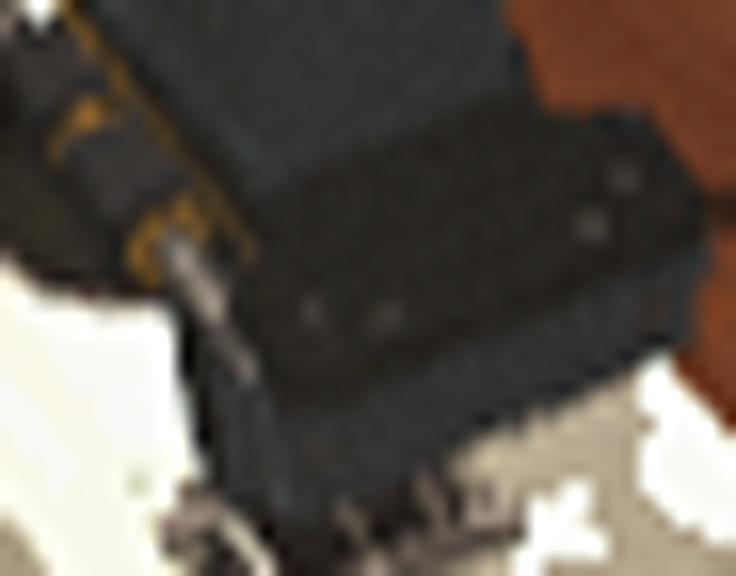

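View pics/s3b.png

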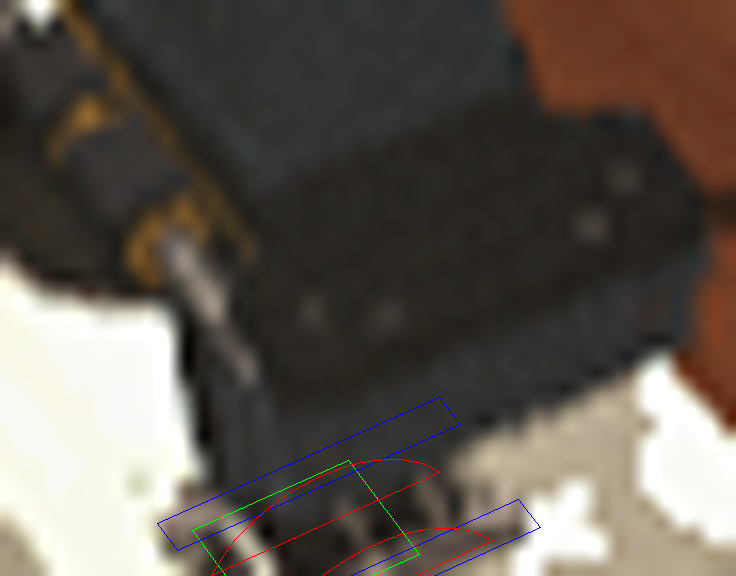

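The overlaid guards match the picture, but the crop ends too high. I'll shift it down.

Run:
```python
from h import *
import cv2
im=cv2.imread('s3raw.png');im0=cv2.imread('side0raw.png')
o=np.array([196,222]); f=16
for n,i in(('s3c',im),('s3d',im0)):
    cv2.imwrite(f'pics/{n}.png',cv2.resize(i[222:246,196:230],None,fx=f,fy=f,interpolation=cv2.INTER_CUBIC))
```

```text
(no output)
```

View pics/s3c.png

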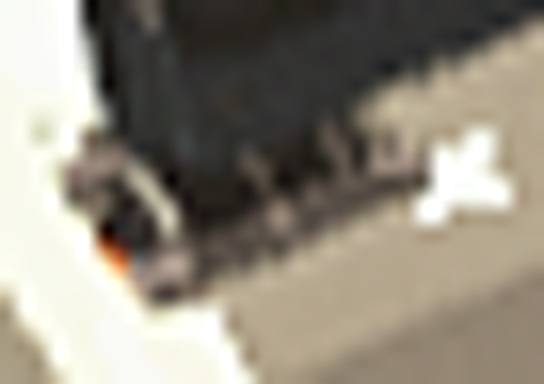

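View pics/s3d.png

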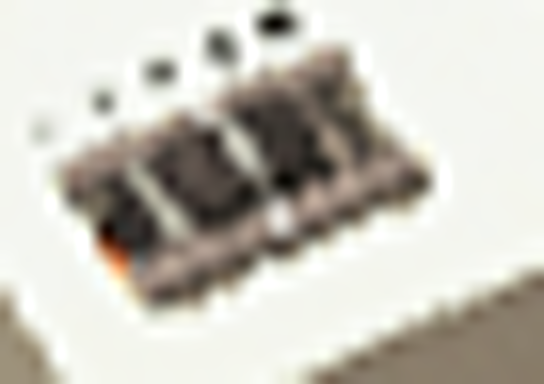

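At z 55.7 with no force, the fingertip looks narrow and sits between the near tick and the index tick, so it is short of the wheel top. I'll lift, centre it over the top and come down again.

arm_command:
  targets:
    - [1, 0, 0, -0.012, 0]
    - [1, 0, 0, -0.012, 0]
    - [1, -0.016, 0, -0.012, 0]
    - [1, -0.016, 0, -0.012, 0]
    - [1, -0.016, 0, -0.012, 0]

```text
time_s: 4.8
ee_pos: [493.5, 56.3, 61.8]
ee_rot: [-179.9, 0.2, 170.2]
force: [0.1, -1.2, -0.3]
gripper_width: 0.3
```

Run:
```python
from h import *
import cv2
s=env.state();print(s['time_s'],s['ee_pos'],s['force'])
i=env.grab_frame('side')[:,:,::-1]
cv2.imwrite(f'pics/s4.png',cv2.resize(i[215:246,190:234],None,fx=16,fy=16,interpolation=cv2.INTER_CUBIC))
```

```text
4.8 [493.48566963  56.34662893  61.79577819] [ 0.12341123 -1.23444542 -0.32191227]
```

View pics/s4.png

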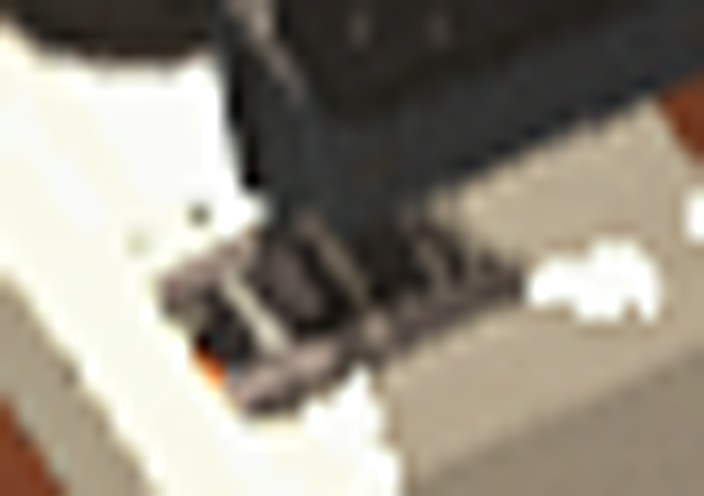

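The index tick is still visible at (345,265), and the tip seems to end around (360,230), a little above it. I'll descend here in small steps.

arm_command:
  targets:
    - [1, 0, 0, 0.003, 0]
    - [1, 0, 0, 0.004, 0]
    - [1, 0, 0, 0.004, 0]

```text
time_s: 5.1
ee_pos: [492.7, 56.3, 59.3]
ee_rot: [-179.9, 0.1, 170.2]
force: [0.1, -0.3, -0.4]
gripper_width: 0.4
```

arm_command:
  targets:
    - [1, 0, 0, 0.002, 0]
    - [1, 0, 0, 0.002, 0]
    - [1, 0, 0, 0.002, 0]

```text
time_s: 5.35
ee_pos: [492.6, 56.3, 58.2]
ee_rot: [-179.9, 0.1, 170.2]
force: [-0.4, 0.0, -0.4]
gripper_width: 0.4
```

arm_command:
  targets:
    - [1, 0, 0, 0.002, 0]
    - [1, 0, 0, 0.002, 0]
    - [1, 0, 0, 0.002, 0]

```text
time_s: 5.6
ee_pos: [492.5, 56.3, 57.2]
ee_rot: [-179.9, 0.1, 170.2]
force: [0.5, -0.8, -0.3]
gripper_width: 0.6
```

arm_command:
  targets:
    - [1, 0, 0, 0.002, 0]
    - [1, 0, 0, 0.002, 0]
    - [1, 0, 0, 0.002, 0]

```text
time_s: 5.85
ee_pos: [492.5, 56.3, 56.1]
ee_rot: [-179.9, 0.1, 170.2]
force: [-1.0, 0.2, -0.1]
gripper_width: 0.4
```

arm_command:
  targets:
    - [1, 0, 0, 0.001, 0]
    - [1, 0, 0, 0.001, 0]
    - [1, 0, 0, 0.001, 0]

```text
time_s: 6.1
ee_pos: [492.4, 56.3, 55.6]
ee_rot: [-179.9, 0.1, 170.2]
force: [-0.4, -0.3, -0.2]
gripper_width: 0.5
```

arm_command:
  targets:
    - [1, 0, 0, 0.001, 0]
    - [1, 0, 0, 0.001, 0]
    - [1, 0, 0, 0.001, 0]

```text
time_s: 6.35
ee_pos: [492.4, 56.3, 55.1]
ee_rot: [-179.9, 0.1, 170.2]
force: [-0.4, 0.4, -0.8]
gripper_width: 0.2
```

arm_command:
  targets:
    - [1, 0, 0, 0.001, 0]
    - [1, 0, 0, 0.001, 0]
    - [1, 0, 0, 0.001, 0]

```text
time_s: 6.6
ee_pos: [492.4, 56.3, 54.5]
ee_rot: [-179.9, 0.1, 170.2]
force: [0.1, 0.5, 0.0]
gripper_width: 0.8
```

Run:
```python
from h import *
import cv2
s=env.state();print(s['time_s'],s['ee_pos'],s['force'],s['qpos'],s['effort'])
i=env.grab_frame('side')[:,:,::-1]
cv2.imwrite(f'pics/s5.png',cv2.resize(i[215:246,190:234],None,fx=16,fy=16,interpolation=cv2.INTER_CUBIC))
g=i[215:246,190:234].astype(float)/255
cv2.imwrite(f'pics/s5g.png',cv2.resize((255*g**.4).astype('uint8'),None,fx=16,fy=16,interpolation=cv2.INTER_CUBIC))
```

```text
6.6 [492.36178215  56.30219103  54.52894145] [0.12296116 0.5112255  0.01548822] [  5.2792542   18.9082785  111.07828319  -0.15431344  49.9545928
 -74.86692259] [-1.35331557e-04 -3.66213977e+01 -1.80500972e+01 -1.82489608e-02
  7.91906775e-02 -1.88297408e-04]
```

View pics/s5g.png

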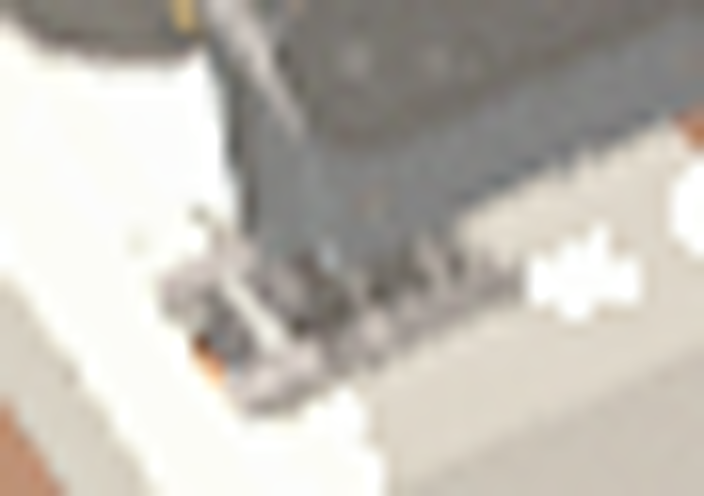

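Run:
```python
from h import *
th=np.radians(-9.6); e=np.array([np.cos(th),np.sin(th),0]); y=np.array([-e[1],e[0],0])
P=np.array([492.4,56.3,54.5])
for nm,(a,b,h) in dict(tip=(0,0,0),bn=(-38,-89,79),bf=(38,-89,79),bnl=(-38,89,79),fnn=(-16,-13,0),fnf=(16,-13,0)).items():
    print(nm,((proj('side',P+a*e+b*y+[0,0,h])[0]-[190,215])*16).round())
# direct FK consistency: start
```

```text
tip [336. 283.]
bn [353. 395.]
bf [758. 209.]
bnl [-115. -242.]
fnn [291. 365.]
fnf [448. 293.]
```

The gripper body in the picture sits about 30 mm higher than the reported TCP and the stated geometry predict, and no fingertip shows at the reported spot. So the real tips are still above the wheel. I'll keep lowering in small steps, guided by force.

arm_command:
  targets:
    - [1, 0, 0, 0.002, 0]
    - [1, 0, 0, 0.004, 0]
    - [1, 0, 0, 0.004, 0]

```text
time_s: 6.9
ee_pos: [492.2, 56.3, 52.3]
ee_rot: [-179.9, 0.1, 170.2]
force: [-0.3, -0.0, -0.6]
gripper_width: 0.3
```

arm_command:
  targets:
    - [1, 0, 0, 0.002, 0]
    - [1, 0, 0, 0.004, 0]
    - [1, 0, 0, 0.004, 0]

```text
time_s: 7.15
ee_pos: [492.0, 56.3, 50.1]
ee_rot: [-179.9, 0.0, 170.2]
force: [-0.2, -0.1, 0.2]
gripper_width: 0.6
```

Run:
```python
from h import *
import cv2
s=env.state();print(s['time_s'],s['ee_pos'],s['force'])
i=env.grab_frame('side')[:,:,::-1]
cv2.imwrite('pics/s6.png',cv2.resize(i[130:246,162:267],None,fx=5,fy=5,interpolation=cv2.INTER_CUBIC))
i=env.grab_frame('top')[:,:,::-1]
cv2.imwrite('pics/t6.png',cv2.resize(i,(800,600),interpolation=cv2.INTER_CUBIC))
```

```text
7.15 [492.02850208  56.26367301  50.09689871] [-0.19231666 -0.12019288  0.24478616]
```

View pics/s6.png

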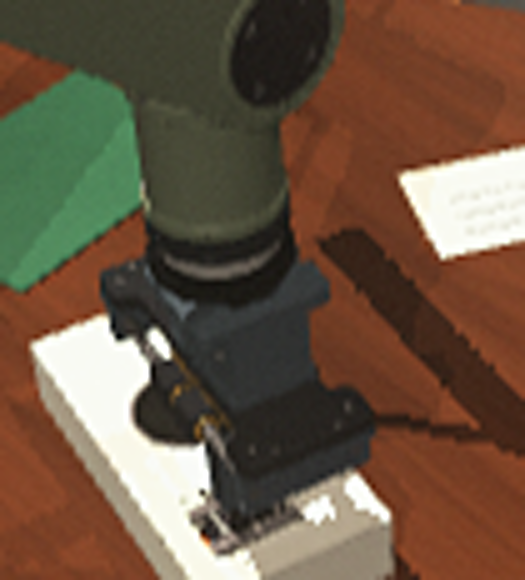

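View pics/t6.png

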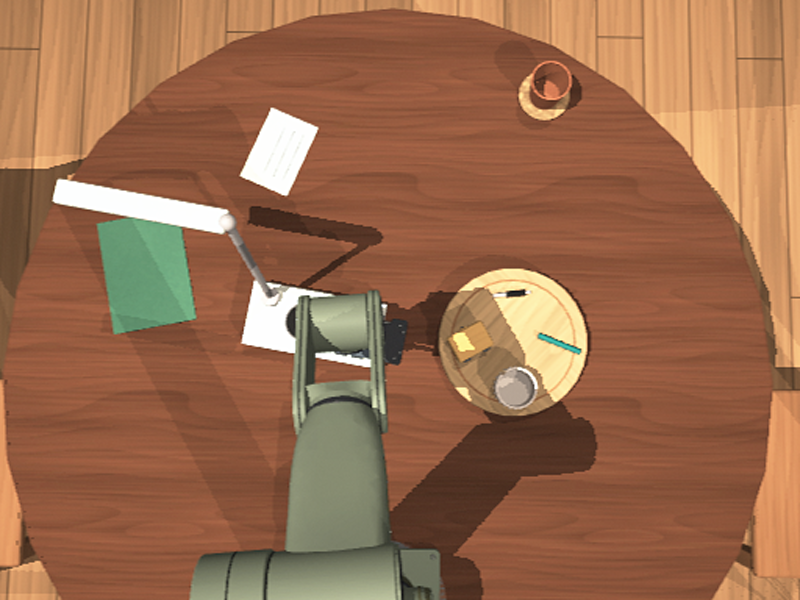

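Run:
```python
from h import *
import cv2
def tri(a,b):
    P=[]
    for n in('top','side'):
        p=env.camera_params(n);P.append(p['camera_matrix']@np.c_[p['R'],p['t']])
    X=cv2.triangulatePoints(P[0],P[1],np.array(a,float),np.array(b,float)).ravel();X=X[:3]/X[3]
    print(X, proj('top',X)-a,proj('side',X)-b)
tri((260.5,204.8),(236.4,213)); tri((256,233),(210,224))
```

```text
[515.98099527 -38.38923464 190.15832505] [[-0.29632124  0.41510945]] [[ 0.86274902 -0.12230589]]
[441.1764872  -27.38392252 193.84239601] [[-0.40810593  0.63415446]] [[ 1.3089088  -0.18523533]]
```

Triangulating the block puts its underside at about z 161, so the tips are near z 80 rather than the reported 50, while x and y agree. That explains the lack of contact. I'll keep descending in 2.5 mm steps, watching the force.

arm_command:
  targets:
    - [1, 0, 0, 0.0025, 0]
    - [1, 0, 0, 0.005, 0]
    - [1, 0, 0, 0.0075, 0]
    - [1, 0, 0, 0.01, 0]

```text
time_s: 7.58
ee_pos: [492.1, 56.3, 45.1]
ee_rot: [-179.9, 0.0, 170.2]
force: [0.8, -0.2, 0.3]
gripper_width: 0.6
```

arm_command:
  targets:
    - [1, 0, 0, 0.0025, 0]
    - [1, 0, 0, 0.005, 0]
    - [1, 0, 0, 0.005, 0]

```text
time_s: 7.83
ee_pos: [491.9, 56.2, 42.3]
ee_rot: [-179.9, 0.0, 170.2]
force: [-0.1, 0.1, 0.2]
gripper_width: 0.5
```

arm_command:
  targets:
    - [1, 0, 0, 0.0025, 0]
    - [1, 0, 0, 0.005, 0]
    - [1, 0, 0, 0.005, 0]

```text
time_s: 8.08
ee_pos: [491.7, 56.2, 39.5]
ee_rot: [-179.9, -0.0, 170.2]
force: [0.3, -0.1, 0.3]
gripper_width: 0.4
```

Run:
```python
from h import *
import cv2
s=env.state();print(s['time_s'],s['ee_pos'],s['force'])
i=env.grab_frame('side')[:,:,::-1]
cv2.imwrite('pics/s7.png',cv2.resize(i[195:246,185:245],None,fx=11,fy=11,interpolation=cv2.INTER_CUBIC))
```

```text
8.0833 [491.7269924   56.21698134  39.54166895] [ 0.30838454 -0.0623521   0.31961792]
```

View pics/s7.png

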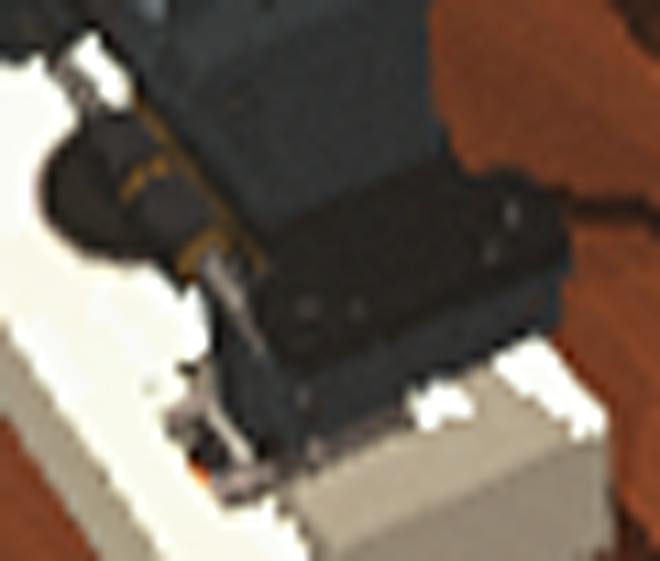

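The near tick at (230,425) and the stripe at (200,470) haven't moved. Continuing down.

arm_command:
  targets:
    - [1, 0, 0, 0.0025, 0]
    - [1, 0, 0, 0.005, 0]
    - [1, 0, 0, 0.005, 0]

```text
time_s: 8.38
ee_pos: [492.0, 56.2, 37.3]
ee_rot: [-179.9, 0.0, 170.2]
force: [-0.3, 0.4, 3.1]
gripper_width: 0.5
```

arm_command:
  targets:
    - [1, 0, 0, 0.002, 0]
    - [1, 0, 0, 0.004, 0]
    - [1, 0, 0, 0.004, 0]

```text
time_s: 8.63
ee_pos: [492.3, 56.2, 35.7]
ee_rot: [-179.9, 0.1, 170.2]
force: [-0.6, 0.6, 6.8]
gripper_width: 0.6
```

arm_command:
  targets:
    - [1, 0, 0, 0.002, 0]
    - [1, 0, 0, 0.003, 0]
    - [1, 0, 0, 0.003, 0]

```text
time_s: 8.88
ee_pos: [492.9, 56.1, 35.4]
ee_rot: [-179.9, 0.2, 170.3]
force: [-1.9, -0.9, 9.8]
gripper_width: 0.4
```

Contact: 3 N at reported z 37.3, 6.8 N at 35.7, and bottomed by 35.4, so the reported z is about 22 mm off here. I'll ease off, step back 8 mm, and then do a measured stroke at about z 36.

arm_command:
  targets:
    - [1, 0, 0, -0.006, 0]
    - [1, 0, 0, -0.012, 0]
    - [1, 0.009, 0, -0.012, 0]
    - [1, 0.018, 0, -0.012, 0]
    - [1, 0.018, 0, -0.012, 0]
    - [1, 0.018, 0, -0.012, 0]

```text
time_s: 9.38
ee_pos: [483.3, 57.7, 41.0]
ee_rot: [-179.9, 0.1, 170.3]
force: [0.0, -1.0, 0.2]
gripper_width: 0.5
```

Run:
```python
from h import *
import cv2
s=env.state();print(s['time_s'],s['ee_pos'],s['force'])
i=env.grab_frame('side')[:,:,::-1]
cv2.imwrite('pics/s8.png',cv2.resize(i[195:246,185:245],None,fx=11,fy=11,interpolation=cv2.INTER_CUBIC))
```

```text
9.3833 [483.28110698  57.6806644   40.97694653] [ 0.02517944 -1.02077951  0.23180493]
```

View pics/s8.png

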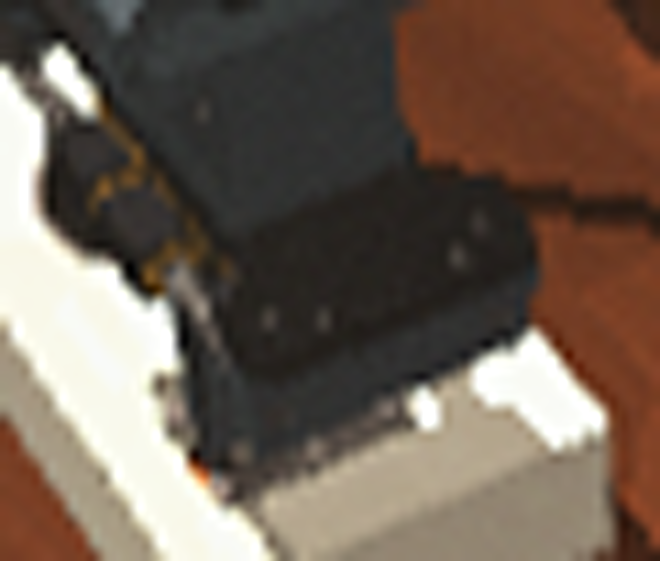

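arm_command:
  targets:
    - [1, 0, 0, 0.005, 0]
    - [1, 0, 0, 0.0075, 0]
    - [1, 0, 0, 0.01, 0]
    - [1, 0, 0, 0.01, 0]

```text
time_s: 9.77
ee_pos: [484.0, 57.6, 36.3]
ee_rot: [-179.9, 0.2, 170.3]
force: [-1.1, -0.8, 6.1]
gripper_width: 0.3
```

arm_command:
  targets:
    - [1, -0.004, 0, 0.0005, 0]
    - [1, -0.008, 0, 0.0005, 0]
    - [1, -0.012, 0, 0.0005, 0]
    - [1, -0.016, 0, 0.0005, 0]
    - [1, -0.02, 0, 0.0005, 0]
    - [1, -0.024, 0, 0.0005, 0]
    - [1, -0.028, 0, 0.0005, 0]
    - [1, -0.032, 0, 0.0005, 0]

```text
time_s: 10.43
ee_pos: [500.8, 54.8, 36.5]
ee_rot: [-179.9, 0.3, 170.3]
force: [0.9, -1.2, 4.9]
gripper_width: 0.4
```

arm_command:
  targets:
    - [1, 0, 0, 0, 0]

```text
time_s: 10.52
ee_pos: [501.3, 54.6, 36.7]
ee_rot: [-179.9, 0.3, 170.3]
force: [-1.2, 0.1, 5.4]
gripper_width: 0.5
```

arm_command:
  targets:
    - [1, 0, 0, -0.01, 0]
    - [1, 0, 0, -0.07, 0]
    - [1, 0, 0, -0.13, 0]
    - [1, 0, 0, -0.13, 0]

```text
time_s: 10.85
ee_pos: [504.3, 55.3, 106.4]
ee_rot: [180.0, 0.8, 170.3]
force: [0.5, -0.0, 0.2]
gripper_width: 0.7
```

Run:
```python
from h import *
import cv2
s=env.state();print(s['time_s'],s['ee_pos'],s['force'])
i=env.grab_frame('side')[:,:,::-1]
cv2.imwrite('pics/s9.png',cv2.resize(i[210:246,185:235],None,fx=15,fy=15,interpolation=cv2.INTER_CUBIC))
```

```text
10.85 [504.33446417  55.25289975 106.36684462] [ 0.4851583  -0.03777174  0.1733503 ]
```

View pics/s9.png

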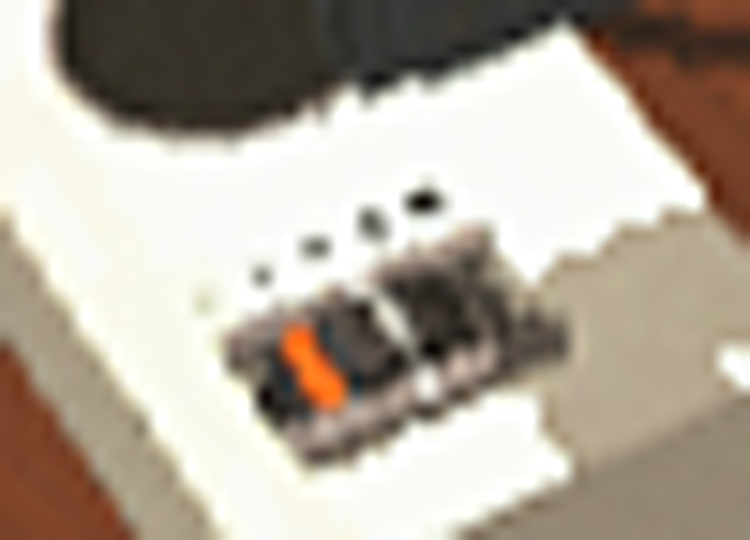

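One clean click: the orange stripe at (315,370) is now one step short, and a white tick sits on the index at (410,345). I'll repeat the stroke once.

arm_command:
  targets:
    - [1, 0.0415, 0, 0.0, 0]
    - [1, 0.0415, 0, 0.0, 0]
    - [1, 0.0415, 0, 0.04, 0]
    - [1, 0.0415, 0, 0.08, 0]
    - [1, 0.0415, 0, 0.105, 0]
    - [1, 0.0415, 0, 0.105, 0]
    - [1, 0.0415, 0, 0.105, 0]

```text
time_s: 11.48
ee_pos: [482.1, 58.4, 50.2]
ee_rot: [-179.9, 0.4, 170.3]
force: [-0.0, -0.1, -0.0]
gripper_width: 0.5
```

arm_command:
  targets:
    - [1, 0, 0, 0, 0]

```text
time_s: 11.57
ee_pos: [482.7, 58.4, 50.5]
ee_rot: [-180.0, 0.4, 170.3]
force: [0.2, -0.1, 0.0]
gripper_width: 0.5
```

arm_command:
  targets:
    - [1, -0.002, -0.001, 0.008, 0]
    - [1, -0.002, -0.001, 0.016, 0]
    - [1, -0.002, -0.001, 0.02, 0]
    - [1, -0.002, -0.001, 0.02, 0]
    - [1, -0.002, -0.001, 0.02, 0]

```text
time_s: 11.98
ee_pos: [483.6, 57.8, 40.5]
ee_rot: [-180.0, 0.4, 170.3]
force: [-0.1, 0.2, -0.0]
gripper_width: 0.7
```

arm_command:
  targets:
    - [1, 0, 0, 0.004, 0]
    - [1, 0, 0, 0.007, 0]
    - [1, 0, 0, 0.009, 0]
    - [1, 0, 0, 0.009, 0]

```text
time_s: 12.32
ee_pos: [484.1, 57.8, 36.4]
ee_rot: [-180.0, 0.5, 170.3]
force: [-0.2, 0.2, 5.3]
gripper_width: 0.3
```

5.3 N, a gentle press like the first one. I'll use the same 16 mm stroke.

arm_command:
  targets:
    - [1, -0.004, 0, 0.0005, 0]
    - [1, -0.008, 0, 0.0005, 0]
    - [1, -0.012, 0, 0.0005, 0]
    - [1, -0.016, 0, 0.0005, 0]
    - [1, -0.02, 0, 0.0005, 0]
    - [1, -0.024, 0, 0.0005, 0]
    - [1, -0.028, 0, 0.0005, 0]
    - [1, -0.032, 0, 0.0005, 0]

```text
time_s: 12.98
ee_pos: [501.1, 54.9, 36.6]
ee_rot: [-180.0, 0.6, 170.3]
force: [0.2, -1.2, 4.6]
gripper_width: 0.4
```

arm_command:
  targets:
    - [1, 0, 0, 0, 0]

```text
time_s: 13.07
ee_pos: [501.5, 54.8, 36.7]
ee_rot: [-180.0, 0.6, 170.3]
force: [-1.7, -0.7, 5.0]
gripper_width: 0.6
```

arm_command:
  targets:
    - [1, 0, 0, -0.01, 0]
    - [1, 0, 0, -0.07, 0]
    - [1, 0, 0, -0.13, 0]
    - [1, 0, 0, -0.16, 0]
    - [1, 0, 0, -0.16, 0]

```text
time_s: 13.48
ee_pos: [502.7, 55.3, 119.8]
ee_rot: [179.9, 1.0, 170.3]
force: [1.1, -0.7, 0.4]
gripper_width: 0.6
```

Run:
```python
from h import *
import cv2
s=env.state();print(s['time_s'],s['ee_pos'],s['force'])
i=env.grab_frame('side')[:,:,::-1]
cv2.imwrite('pics/s10.png',cv2.resize(i[210:246,185:235],None,fx=15,fy=15,interpolation=cv2.INTER_CUBIC))
```

```text
13.4833 [502.66959273  55.32639385 119.80612062] [ 1.14051711 -0.68008026  0.36218886]
```

View pics/s10.png

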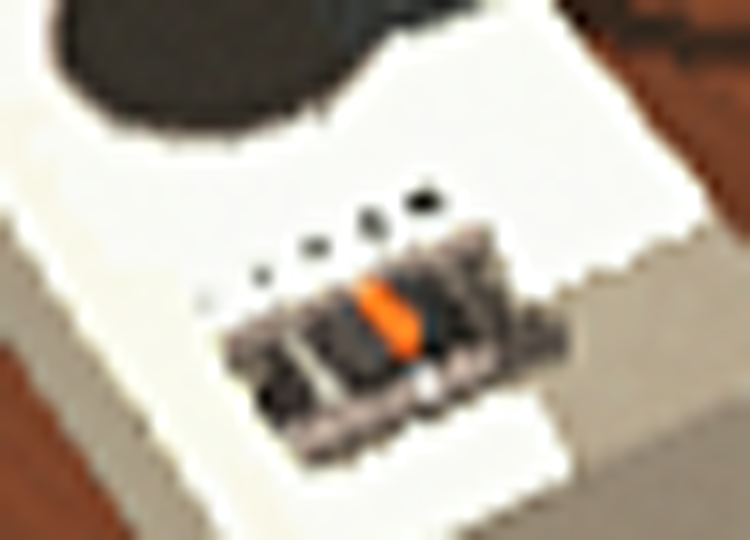

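The stripe is in line with the index marks, at (390,320) next to the index dot at (425,385). I'll back the arm off and check the whole scene.

arm_command:
  targets:
    - [1, 0, 0, -0.06, 0]
    - [1, 0.08, 0.05, -0.1, 0]
    - [1, 0.16, 0.1, -0.1, 0]
    - [1, 0.22, 0.18, -0.1, 0]
    - [1, 0.22, 0.26, -0.1, 0]
    - [1, 0.22, 0.3, -0.1, 0]
    - [1, 0.22, 0.3, -0.1, 0]
    - [1, 0.22, 0.3, -0.1, 0]

```text
time_s: 14.2
ee_pos: [416.2, 222.5, 164.5]
ee_rot: [-179.9, 0.6, 170.5]
force: [-0.5, -0.1, 0.2]
gripper_width: 0.6
```

arm_command:
  targets:
    - [1, 0, 0, 0, 0]
    - [1, 0, 0, 0, 0]
    - [1, 0, 0, 0, 0]
    - [1, 0, 0, 0, 0]

```text
time_s: 14.53
ee_pos: [416.2, 221.4, 164.2]
ee_rot: [-179.9, 0.6, 170.4]
force: [0.0, -0.5, -0.2]
gripper_width: 0.3
```

Run:
```python
from h import *
import cv2
s=env.state();print(s['time_s'],s['ee_pos'],s['force'],np.abs(s['qvel']).max())
i=env.grab_frame('side')[:,:,::-1];t=env.grab_frame('top')[:,:,::-1]
cv2.imwrite('pics/s11.png',np.hstack([cv2.resize(i[205:250,180:235],None,fx=7,fy=7,interpolation=cv2.INTER_CUBIC),cv2.resize(t[190:235,200:255],None,fx=7,fy=7,interpolation=cv2.INTER_CUBIC)]))
cv2.imwrite('pics/t11.png',cv2.resize(t,(800,600),interpolation=cv2.INTER_CUBIC))
t0=cv2.imread('top0raw.png'); d=cv2.absdiff(t,t0)[165:275,275:385].max(2); print('turntable diff',(d>40).sum(),d.max())
```

```text
14.5333 [416.22917614 221.41147521 164.21343249] [ 0.0291087  -0.49416622 -0.21010396] 0.46383262663108654
turntable diff 1664 141
```

View pics/s11.png

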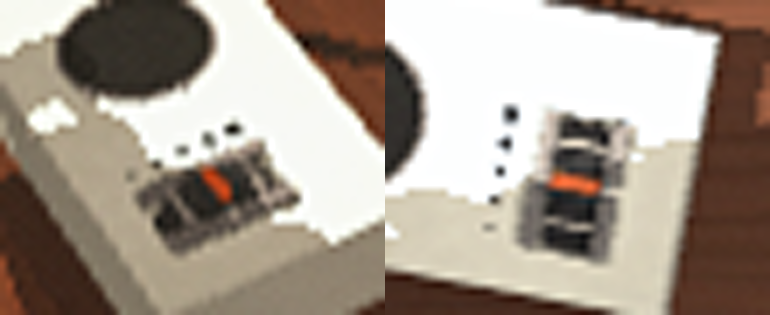

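View pics/t11.png

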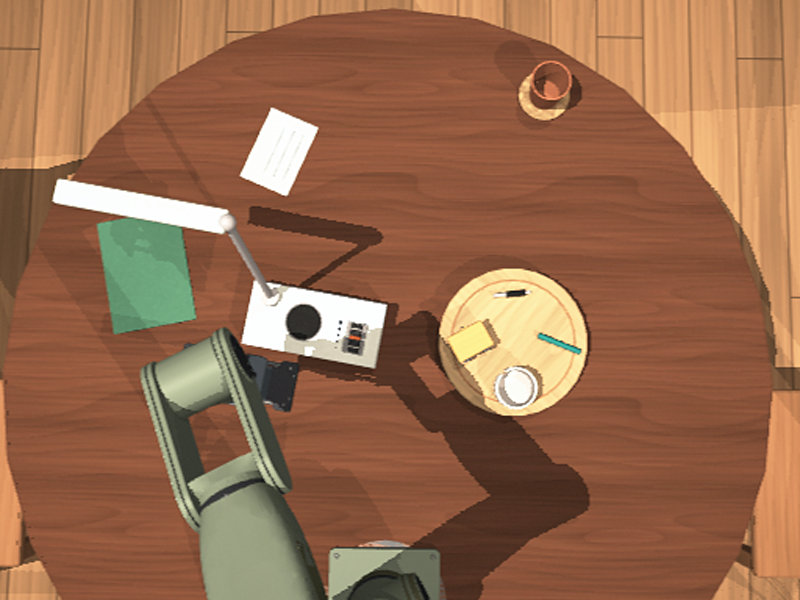

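Both views show the orange stripe exactly mid-way between the index marks, with white ticks either side. In the top view, the box, pencil parts and ramekin are at the same pixels as at the start. The turntable difference count comes from the arm's shadow. The arm is clear and at rest.

```bash
python3 -c "
from workcell import env
print(env.job_done())"
```

```text
the job is handed in; nothing more can be done
None
```

The lamp is set: I stroked the wheel away from you by two single clicks and the orange stripe now stands in line with the index marks. Each stroke was about 17 mm with a press of about 5–6 N. I lifted off after each one to check, and handed in at about 14.6 s with the arm clear and reading no force.

- **Final setting:** the side and top pictures both show the stripe centred between the index lines, one white tick on either side, so it did not run on past.
- **Turntable:** the box, pencil parts and ramekin look unmoved in the top picture. My automatic before/after comparison of that area did flag differences (1664 pixels). I put those down to the arm's shadow and lighting, because by eye every item sits at the same pixels.
- **Height reading disagreed:** with the jaws shut, the fingertips met the wheel at a reported height of about 37 mm, not the 60 mm given. I therefore felt for the contact in small steps.
- **One harder press:** while finding the contact the wheel took about 10 N and briefly bottomed out. It did not turn.

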